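# Push the counting board up into its tray and weigh it down again

### The job

Lift the stone paperweight off the wooden counting board and set it down on the round cork mat; then push the board, without picking it up, up the ramp and over the lip until it lies flat in the tray. Finally set the paperweight back on the middle of the board, lying flat as before. Set the stone down gently both times rather than dropping it, and leave the other things on the bench where they stand.

Things in the scene. Friction and masses are not known exactly. Their poses are not given: they have to be found in the camera images.
- tray: Fixed dark wooden tray with a ramp in front. Origin: under the tray's centre, on the bench; x points from the ramp into the tray (push direction), z up. Recess: floor 12 mm above the bench (10 mm below the lip), x -62 to 62 mm, y -68 to 68 mm. Side rims 8 mm thick, 22 mm high; end wall 12 mm thick, 36 mm high.
- lip (a point): Middle of the outer top edge of the lip, where the ramp ends: tray x = -72 mm, 22 mm high. The flat lip runs from here 10 mm on to the recess. The ramp, 152 mm wide, without side walls, rises evenly from the bench at tray x = -212 mm to this edge.
- board: Loose light wooden counting board, orange discs inlaid flush along two edges; 110 mm along x, 120 mm along y, 26 mm thick, about 0.35 kg. Origin: centre of its underside. Starts on the bench up to 45 mm before the ramp's foot, turned within 7 degrees of the tray and within 12 mm of its centre line. Too wide to grasp; fits the recess with 7 mm (x) and 8 mm (y) to spare each side.
- stone: Loose grey stone paperweight, an oblong block with rounded edges, 80 mm along its x, 46 mm along its y, 44 mm high, about 0.42 kg. Origin: centre of its underside, z up. It starts lying on the middle of the board, turned at will.
- mat: Fixed round cork mat, 120 mm across, 4 mm thick. Origin: centre of its underside, on the bench. It lies on the left or on the right of the bench (it trades places with the copper bowl).
- bowl: Copper bowl with beads, 110 mm across, 45 mm high; leave alone. Origin: centre of its underside.
- stacker: Blue wooden pyramid stacker, 104 mm across, 128 mm high; leave alone. Origin: centre of its underside.
- discs: Pile of four orange acrylic discs, 60 mm across, 32 mm high; leave alone. Origin: centre of its underside.
- disc: Single orange acrylic disc, 60 mm across, 8 mm thick; leave alone. Origin: centre of its underside.
- rod: Wooden number rod, 150 x 22 x 22 mm; leave alone. Origin: centre of its underside.
- scoop: Wooden spoon lying on the bench, about 190 mm long; leave alone. Origin: under the end of the handle where it joins the thin shaft, about the middle of its length.
Things that resemble listed ones, but are neither listed nor needed, are in the scene too. There is more than one size of the mat; the job needs the smallest.

How it is judged (in metres and radians):
On the way, in this order (a step that is already met when the one before it is completed fails the run):
1. the paperweight lies on the cork mat, released (horizontal distance between stone and mat below 0.045 m and height (world z) of stone below 0.009 m and angle between stone's own z axis and vertical below 0.1 rad and contact force between stone and the fingers below 0.1 N and linear speed of stone below 0.03 m/s), for 0.2 s.
2. the board slopes up the ramp on its way to the tray, the paperweight still on the mat (horizontal distance between stone and mat below 0.045 m and height (world z) of stone below 0.009 m and angle between stone's own z axis and vertical below 0.1 rad and x of board in the frame of tray between -0.25 and -0.07 m and y of board in the frame of tray between -0.05 and 0.05 m and angle between board's own z axis and vertical between 0.06 and 0.3 rad), for 0.1 s.
3. the board lies flat in the tray, the paperweight still on the mat (horizontal distance between stone and mat below 0.045 m and height (world z) of stone below 0.009 m and angle between stone's own z axis and vertical below 0.1 rad and x of board in the frame of tray between -0.014 and 0.014 m and y of board in the frame of tray between -0.014 and 0.014 m and z of board in the frame of tray between 0.008 and 0.0155 m and angle between board's own z axis and vertical below 0.035 rad), for 0.2 s.
At the end, for the whole second after the job is handed in: The board lies flat on the tray floor inside the rims (centre within 14 mm along both tray axes, height within 3.5 mm, tilt under 2 degrees); the stone lies flat on it, centre within 28 mm (board x) and 30 mm (board y) of the board centre, released and at rest (x of board in the frame of tray between -0.014 and 0.014 m and y of board in the frame of tray between -0.014 and 0.014 m and z of board in the frame of tray between 0.008 and 0.0155 m and angle between board's own z axis and vertical below 0.035 rad and x of stone in the frame of board between -0.028 and 0.028 m and y of stone in the frame of board between -0.03 and 0.03 m and z of stone in the frame of board between 0.022 and 0.03 m and angle between stone's own z axis and vertical below 0.06 rad and contact force between stone and the fingers below 0.1 N and linear speed of each of stone, board below 0.03 m/s); the robot touches nothing.
It fails at once if the board is picked up (its underside's centre more than 60 mm above the bench) instead of pushed (height (world z) of board above 0.06 m).
It fails at once if the paperweight is dropped (falls out of the fingers from more than about 10 mm) (contact force between stone and the fingers below 0.05 N and linear speed of stone above 0.45 m/s).
It fails at once if a bystander is moved more than 30 mm (distance of any of bowl, stacker, discs, disc, rod, scoop from where it was at the start of the episode above 0.03 m).
It also fails if it takes over 72 s, if anything falls off the work surface, if the arm or the gripper's body presses on something with over 40 N, if the wrist force passes 120 N, or if a joint passes its speed limit or range.

### The arm

A 6-joint arm with a two-finger parallel gripper is mounted at the origin on the work surface. World frame = base frame: x ahead of the robot, y to its left, z up, the work surface at z = 0. Lengths are in mm, angles in rad, forces in N, time in s.
With the tool pointing down it reaches from about 400 to 925 mm from the base axis. Payload 12.5 kg.
Tool frame: the origin (TCP) lies midway between the tips of the shut fingers; the grasp point (between the pads) lies 19 mm behind it (env.grip_depth is the distance from the TCP to the grasp point, in mm); z points along the fingers, y is the line along which they close (so a half turn about z gives the same grasp; the last joint's range is limited). The gripper opens to 95 mm and grips with 3 to 60 N. Pads are 20 mm wide; open, the fingers measure 119 mm over their backs; the gripper's body (75 mm by 180 mm) begins 59 mm behind the grasp point.
Start: joints at [1.067, 0.491, 1.559, -0, 1.092, -0.106], TCP at [242.106, 576.225, 182.961] pointing down, gripper open.
Joint ranges: [-3.1, 3.1], [-0.84, 2.19], [0.05, 2.79], [-1.13, 4.28], [0.06, 2.93], [-2.69, 2.69]. Speed limits (rad/s): [2.22, 2.22, 2.79, 3.14, 3.14, 3.14].

### API

Orientations are given as [roll, pitch, yaw] about the fixed x, y, z axes, in that order (R = Rz(yaw) Ry(pitch) Rx(roll)).
In Python, from cell import monitor, viewer, order, env gives the robot as it stands.
- The arm moves only by the tool move_arm, never from a script. Its argument "moves" is one flat list of numbers, 4 for each row, row after row: the shift along the tool's x, y, z normalised to -1 to 1, where 1 is 0.15 m, then the turn about the tool's z normalised to -1 to 1, where 1 is pi/2 rad. A call has 1 to 10 rows; each row shifts and turns the commanded pose from where the row before left it, along the tool's axes as they then stand; what a row does not reach is not made up. A row lasts 1/8 s, in which the tool goes at most 62.5 mm and 10.7 degrees, less where a joint would pass 70% of its speed; a pose out of reach is approached as far as the arm can. A call with a number of a shift or a turn outside -1 to 1 is refused whole. A call with a gripper value outside its range is refused whole. "claw" is the finger opening in mm, from 0 to 95.1, set as the call begins (left out, the last holds). The fingers move at their own pace and stop on an object; the grip force is fixed at half the most. Time passes only in rows, so rows that do not move let the fingers close. It gives the time, the measured TCP pose, the force, the opening and the grip force at its end, in the units of the state.
- monitor.state(): the state, without advancing time (a new reading comes with each control period).
- viewer.read_camera(name): name is "side" or "top" or "wrist"; returns the picture (400x640x3 uint8, red, green, blue); there is no depth.
- viewer.camera_info(name): a dict with "K" (3x3 intrinsics, pixels), "dist_coeffs" ([k1, k2, p1, p2, k3] as OpenCV has them; the pictures are not rectified), "camera_from_world" (4x4, takes a point from world to camera coordinates). Camera axes: x right, y down, z forward; pixel columns grow to the right and rows downward; lengths in mm; the calibration is good to about 2 mm. A picture is of the moment at which its call begins: read the wrist's pose just before it. camera_info takes no time and is no camera call; for the wrist camera it gives the pose at the moment of the call.
- order.job_done(): hands the job in; it is judged then, once.
The state is a dict: "t": time; "joints": joint angles; "qvel": joint speeds; "tau": joint torques, N m; "eef_pos": TCP position; "tcp_rot": TCP orientation; "ft_force": force on the tool from outside, world axes, zero at the start; "moment": the same for the moment, N m; "opening": opening from 0.0 (shut) to 1.0 (fully open); "grip_force": force on a finger pad.
Only numpy, scipy, OpenCV 4.12 (cv2) and the standard library are available. Lean on these libraries where they do the work, as an engineer would, in place of code of your own. Each camera call takes 0.05 s, during which the arm holds its last target. There are 200 camera calls.

## Working session

There is one attempt and no reset: what is moved stays moved. The work goes in short steps, Python scripts to look and compute and a tool call to move; the robot and the scene stay as the last step left them, time stands still between calls to the robot, and variables do not carry over. Pictures are saved under pics/ and viewed, at most 10 in all, crops included, and the job is handed in when it is done.

Besides the shell and the picture viewer there is one more tool, called as name(argument=value, ...), one argument or row to a line, values as JSON. move_arm: Moves the arm, as the interface text tells. Scaled input: -1 to 1 covers 0.15 m each way for a shift and pi/2 rad each way for a turn. Its arguments: {"type":"object","properties":{"moves":{"type":"array"},"claw":{"type":"number"}},"required":["moves"]}

```bash
mkdir -p pics; ls; python3 - <<'E'
from cell import monitor, viewer, order, env
import cv2,numpy as np
s=monitor.state();print(s)
for n in ["top","side"]:
    im=viewer.read_camera(n);cv2.imwrite(f"pics/{n}0.png",im[:,:,::-1]);i=viewer.camera_info(n);print(n,np.round(i["K"],1).tolist(),i["dist_coeffs"],np.round(i["camera_from_world"],3).tolist())
E
```

```text
pics
{'t': 0.0, 'joints': array([ 1.06743268e+00,  4.91578768e-01,  1.55945228e+00,  6.16558425e-06,
        1.09169160e+00, -1.05600897e-01]), 'qvel': array([-0.00156058,  0.00095014, -0.00122811, -0.00087099, -0.00026826,
       -0.00164163]), 'tau': array([-1.97860652e-03, -6.12618971e+01, -2.58176547e+01,  6.93080225e-02,
        4.82662779e-02, -5.40854410e-05]), 'eef_pos': array([241.94098314, 575.97028425, 182.34885872]), 'tcp_rot': array([-3.14046953e+00, -1.24544816e-04,  2.74382699e+00]), 'ft_force': array([-0.34676225,  0.08769923,  0.86071509]), 'moment': array([-0.01583281, -0.01722117,  0.02667718]), 'grip_force': 0.0, 'opening': 0.9991009788361869}
top [[506.6, 0.0, 326.5], [0.0, 506.6, 196.6], [0.0, 0.0, 1.0]] [-0.10613846  0.          0.          0.          0.        ] [[-0.017, -1.0, 0.006, 25.931], [-0.992, 0.016, -0.125, 562.433], [0.125, -0.008, -0.992, 1376.441], [0.0, 0.0, 0.0, 1.0]]
side [[414.1, 0.0, 314.3], [0.0, 414.1, 207.9], [0.0, 0.0, 1.0]] [-0.10391491  0.          0.          0.          0.        ] [[0.92, -0.392, -0.008, -501.255], [-0.26, -0.593, -0.762, 172.235], [0.294, 0.703, -0.648, 1082.439], [0.0, 0.0, 0.0, 1.0]]
```

View pics/top0.png

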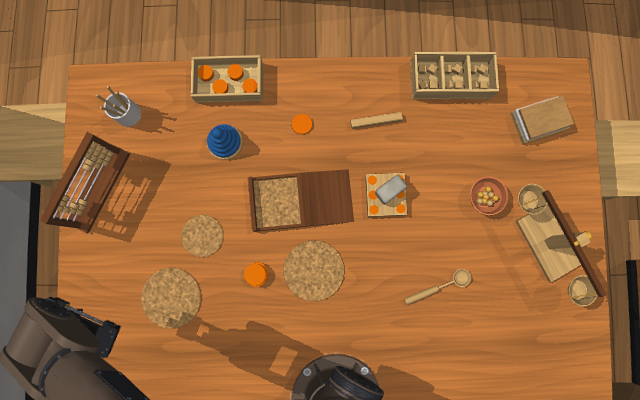

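View pics/side0.png

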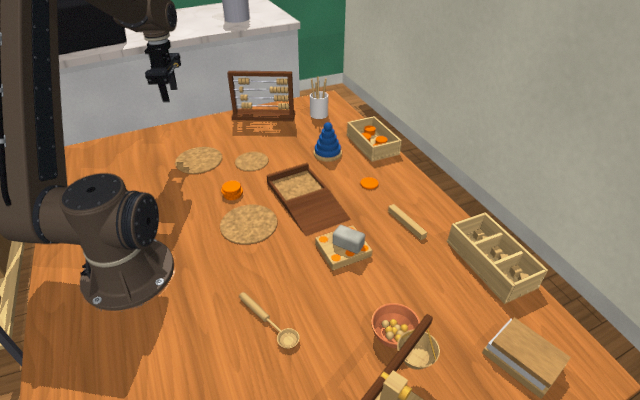

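The top view shows these candidates:
- **Mats:** cork rounds at (203,236) about 42 px across, (171,297) about 60 px and (314,270) about 60 px. The cork-coloured tray floor at (277,202) could also be mistaken for one. By size, I choose (203,236).
- **Stone:** the grey block at (391,190) on the board. The grey-edged book at (543,120) could be mistaken for it.
- **Board:** light wood at (387,195). The look-alikes are the scale base at (548,245) and the boxes.
- **Tray and ramp:** x from 250 to 353, with the push going image-left (+y).

```bash
cat > h.py <<'E'
import cv2,numpy as np
from cell import monitor, viewer, order, env
def ray(name,px,info=None):
    i=info or viewer.camera_info(name);K=np.array(i["K"]);d=np.array(i["dist_coeffs"]);T=np.array(i["camera_from_world"])
    u=cv2.undistortPoints(np.array(px,float).reshape(-1,1,2),K,d).reshape(-1,2)
    R=T[:3,:3];c=-R.T@T[:3,3]
    return c,np.c_[u,np.ones(len(u))]@R
def plane(name,px,z,info=None):
    c,d=ray(name,px,info);return (c+d*((z-c[2])/d[:,2])[:,None])
def proj(name,P,info=None):
    i=info or viewer.camera_info(name);T=np.array(i["camera_from_world"])
    return cv2.projectPoints(np.array(P,float).reshape(-1,1,3),cv2.Rodrigues(T[:3,:3])[0],T[:3,3],np.array(i["K"]),np.array(i["dist_coeffs"]))[0].reshape(-1,2)
E
python3 - <<'E'
from h import *
im=cv2.imread("pics/top0.png");hsv=cv2.cvtColor(im,cv2.COLOR_BGR2HSV)
for n,(x,y) in dict(mat=(203,236),bench=(230,250),stone=(392,187),stone2=(383,198),board=(380,175),board2=(370,200),ramp=(320,200),rim=(280,177),bench2=(420,220),floor=(275,205)).items(): print(n,np.median(hsv[y-2:y+3,x-2:x+3].reshape(-1,3),axis=0))
c=im[160:270,160:430];cv2.imwrite("pics/crop1.png",cv2.resize(c,None,fx=2.9,fy=2.9,interpolation=cv2.INTER_CUBIC))
E
```

```text
mat [ 17. 137. 174.]
bench [ 13. 173. 176.]
stone [ 22.  30. 165.]
stone2 [ 23.  30. 166.]
board [ 18. 126. 206.]
board2 [ 18. 125. 200.]
ramp [ 12. 163. 103.]
rim [ 12. 159. 116.]
bench2 [ 13. 175. 184.]
floor [ 17. 135. 166.]
```

View pics/crop1.png

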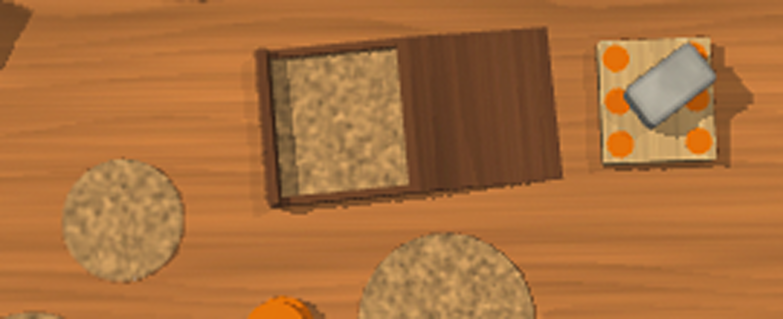

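The crop shows the small cork round (about 41 px, smallest) at (203,236), the tray floor at (278,202) with the ramp foot edge running (348,170)–(354,222), and the grey oblong stone at (391,190) on the orange-dotted board at (387,195).

```bash
python3 - <<'E'
from h import *
im=cv2.imread("pics/top0.png");hsv=cv2.cvtColor(im,cv2.COLOR_BGR2HSV);H,S,V=cv2.split(hsv)
def comp(m,seed):
    n,l,st,ce=cv2.connectedComponentsWithStats(m.astype(np.uint8));ys,xs=np.nonzero(l==l[seed[1],seed[0]])
    return np.c_[xs,ys].astype(np.float32)
def box(m,seed,z,name):
    p=comp(m,seed);W=plane("top",p,z)[:,:2].astype(np.float32);r=cv2.minAreaRect(W)
    print(name,len(p),np.round(W.mean(0),1),[np.round(v,1).tolist() if not np.isscalar(v) else round(v,1) for v in r]);return W
k=np.ones((3,3),np.uint8)
box(S<75,(391,190),70,"stone")
m=((H>=15)&(H<=24)&(S<155)|((S>200)&(V>200)&(H<14))|(S<75))
box(m,(370,195),26,"board")
cork=cv2.morphologyEx(((H>=15)&(S<158)&(V>110)).astype(np.uint8),cv2.MORPH_OPEN,k)
box(cork,(203,236),4,"mat");box(cork,(277,205),12,"floor")
dark=((V<135)&(S>120)).astype(np.uint8)
W=box(dark,(320,200),10,"tray dark")
f=plane("top",[(348.3,169.7),(353.8,222)],0);print("foot",f.round(1))
e=plane("top",[(248.3,177.2),(254.5,231.7)],36);print("end",e.round(1))
for n,px,z in [("bowl",(490,197),45),("disc",(302,124),8),("stack",(224,140),60),("discs",(255,275),32),("scoop",(430,290),10),("rod",(377,120),22)]: print(n,plane("top",[px],z).round(0))
E
```

```text
stone 486 [ 576.3 -157.8] [[576.5, -158.0], [44.9, 83.1], 36.2]
board 1 [ 566.4 -105.7] [[566.4, -105.7], [0.0, 0.0], 0.0]
mat 1388 [461.5 372.1] [[461.5, 371.8], [116.8, 115.0], 0.3]
floor 1999 [552.4 156.7] [[553.0, 157.5], [134.3, 123.4], 4.7]
tray dark 3794 [558.   64.3] [[554.9, 91.1], [163.6, 289.1], 4.2]
foot [[644.2 -47.7   0. ]
 [493.2 -59.9   0. ]]
end [[621.  235.   36. ]
 [468.  217.5  36. ]]
bowl [[ 553. -442.   45.]]
disc [[779.  84.   8.]]
stack [[723. 300.  60.]]
discs [[349. 217.  32.]]
scoop [[ 298. -269.   10.]]
rod [[ 784. -133.   22.]]
```

move_arm(
  moves=[0,0,0,0.115,0,0,0,0.115,0,0,0,0.114,-0.376,-0.078,0,0,-0.376,-0.078,0,0,-0.376,-0.078,0,0,-0.376,-0.078,0,0,-0.376,-0.078,0,0,-0.376,-0.078,0,0,-0.376,-0.078,0,0],
  claw=95,
)

```text
t: 1.35
eef_pos: [409.9, 207.7, 182.9]
tcp_rot: [3.142, -0.0, 2.204]
ft_force: [-0.1, 0.6, -0.2]
opening: 1.001
grip_force: 0.0
```

move_arm(
  moves=[-0.376,-0.078,0,0,-0.376,-0.078,0,0,-0.376,-0.078,0,0,-0.376,-0.078,0,0,-0.376,-0.078,0,0,-0.376,-0.078,0,0,-0.376,-0.078,0,0,0,0,0,0,0,0,0,0],
)

```text
t: 2.48
eef_pos: [576.3, -157.0, 182.4]
tcp_rot: [-3.141, -0.001, 2.203]
ft_force: [-0.7, -0.2, -0.3]
opening: 0.998
grip_force: 0.0
```

```bash
cat >> h.py <<'E'
def go(xyz,yaw_deg):
    """prints turn and shift (units of a row) to reach target; shift in axes after the turn"""
    s=monitor.state();p=s["eef_pos"];y=np.degrees(s["tcp_rot"][2]);d=(yaw_deg-y+180)%360-180
    a=np.radians(yaw_deg);D=np.array(xyz)-p
    x=np.array([np.cos(a),np.sin(a),0]);yy=np.array([np.sin(a),-np.cos(a),0])
    print("t",round(s["t"],2),"at",p.round(1),"yaw",round(y,2),"turn",round(-d/90,3),"shift",(np.array([D@x,D@yy,-D[2]])/150).round(3))
def grab(n,f):
    i=viewer.camera_info(n);im=cv2.cvtColor(viewer.read_camera(n),cv2.COLOR_RGB2BGR);cv2.imwrite("pics/"+f,im);return i,im
E
python3 - <<'E'
from h import *
go([576.5,-158,34],126.2)
i,im=grab("wrist","w1.png")
E
```

```text
t 2.48 at [ 576.3 -157.   182.4] yaw 126.23 turn 0.0 shift [-0.006 -0.003  0.989]
```

View pics/w1.png

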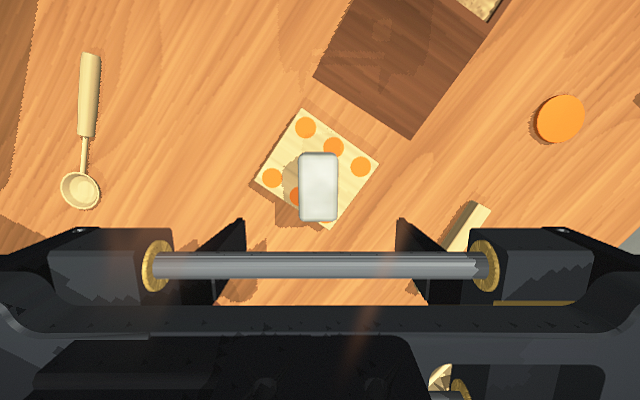

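The wrist view shows the stone upright at (319,187), centred between the fingers (245 and 397) and square to them, with the board under it. I'm descending.

move_arm(
  moves=[-0.006,0,0.3,0,0,0,0.3,0,0,0,0.25,0,0,0,0.1,0,0,0,0.04,0,0,0,0,0],
)

```text
t: 3.28
eef_pos: [577.9, -158.0, 35.3]
tcp_rot: [3.141, 0.001, 2.204]
ft_force: [0.0, -0.8, 0.8]
opening: 0.998
grip_force: 0.0
```

move_arm(
  moves=[0,0,0,0,0,0,0,0,0,0,0,0,0,0,0,0,0,0,0,0,0,0,0,0],
  claw=30,
)

```text
t: 4.03
eef_pos: [577.1, -158.3, 34.4]
tcp_rot: [-3.141, -0.0, 2.203]
ft_force: [-2.8, -1.4, 2.8]
opening: 0.476
grip_force: 30.0
```

```bash
python3 - <<'E'
from h import *
go([461.5,372,140],126.2)
E
```

```text
t 4.03 at [ 577.1 -158.3   34.4] yaw 126.25 turn 0.001 shift [ 3.308  1.466 -0.704]
```

move_arm(
  moves=[0,0,-0.1,0,0,0,-0.2,0,0,0,-0.2,0,0,0,-0.2,0,0.15,0.066,0,0,0.331,0.147,0,0,0.331,0.147,0,0,0.331,0.147,0,0,0.331,0.147,0,0,0.331,0.147,0,0],
)

```text
t: 5.28
eef_pos: [512.5, 133.7, 138.9]
tcp_rot: [-3.141, -0.001, 2.204]
ft_force: [0.3, -0.1, -3.3]
opening: 0.478
grip_force: 30.0
```

move_arm(
  moves=[0.331,0.147,0,0,0.331,0.147,0,0,0.331,0.147,0,0,0.331,0.147,0,0,0.18,0.081,0,0,0,0,0.25,0,0,0,0.25,0,0,0,0.2,0,0,0,0.05,0,0,0,0,0],
)

```text
t: 6.52
eef_pos: [461.2, 372.8, 27.0]
tcp_rot: [-3.141, -0.0, 2.204]
ft_force: [-0.8, -0.6, -3.2]
opening: 0.475
grip_force: 30.0
```

```bash
python3 - <<'E'
from h import *
go([461.5,372,13],126.2)
E
```

```text
t 6.53 at [461.2 372.8  27. ] yaw 126.26 turn 0.001 shift [-0.005 -0.002  0.093]
```

move_arm(
  moves=[0,0,0.04,0,0,0,0.03,0,0,0,0.02,0,0,0,0.01,0,0,0,0,0],
)

```text
t: 7.15
eef_pos: [461.8, 372.5, 12.4]
tcp_rot: [3.141, -0.0, 2.203]
ft_force: [-1.9, -1.8, 2.1]
opening: 0.477
grip_force: 30.0
```

move_arm(
  moves=[0,0,0,0,0,0,0,0,0,0,0,0,0,0,0,0,0,0,-0.1,0,0,0,-0.35,0,0,0,-0.35,0,0,0,-0.35,0,0,0,0,0.115,0,0,0,0.115],
  claw=95,
)

```text
t: 8.4
eef_pos: [461.8, 372.6, 186.4]
tcp_rot: [3.139, -0.001, 1.836]
ft_force: [0.6, 0.0, -0.7]
opening: 0.995
grip_force: 0.0
```

```bash
python3 - <<'E'
from h import *
go([575,-250,182],94.6)
i,im=grab("top","top1.png")
hsv=cv2.cvtColor(im,cv2.COLOR_BGR2HSV);H,S,V=cv2.split(hsv)
m=(((H>=15)&(H<=24)&(S<158))|((S>200)&(V>180)&(H<14))).astype(np.uint8)
m[:,:355]=0;m[:,415:]=0;m[:165]=0;m[225:]=0
m=cv2.morphologyEx(m,cv2.MORPH_OPEN,np.ones((3,3)))
n,l,st,ce=cv2.connectedComponentsWithStats(m);k=1+np.argmax(st[1:,4]);ys,xs=np.nonzero(l==k)
W=plane("top",np.c_[xs,ys],26)[:,:2].astype(np.float32);print(len(xs),W.mean(0),cv2.minAreaRect(W))
g=(S<75).astype(np.uint8);n,l,st,ce=cv2.connectedComponentsWithStats(g)
for j in range(1,n):
    if 150<st[j,4]<1500: print(ce[j].round(),st[j,4],plane("top",[ce[j]],48).round(0))
E
```

```text
t 8.4 at [461.8 372.6 186.4] yaw 105.21 turn 0.118 shift [-4.198  0.419  0.03 ]
1153 [ 565.90515 -150.94968] ((567.5504760742188, -150.56578063964844), (122.25146484375, 111.74032592773438), 1.2402937412261963)
[123. 111.] 681 [[820. 597.  48.]]
[521. 124.] 187 [[ 763. -547.   48.]]
[634. 320.] 1078 [[ 195. -846.   48.]]
```

```bash
cat >> h.py <<'E'
def rows(xyz,yaw_deg):
    s=monitor.state();p=s["eef_pos"];y=np.degrees(s["tcp_rot"][2]);d=(yaw_deg-y+180)%360-180;D=np.array(xyz)-p
    n=int(max(np.ceil(np.linalg.norm(D)/58),np.ceil(abs(d)/10.3)));out=[]
    for k in range(n):
        a=np.radians(y+d*k/n);x=np.array([np.cos(a),np.sin(a),0]);q=np.array([np.sin(a),-np.cos(a),0]);e=D/n/150
        out.append([round(e@x,3),round(e@q,3),round(-e[2],3),round(-d/n/90,3)])
    print(n,round(s["t"],2),p.round(1),out)
E
python3 - <<'E'
from h import *
rows([462,-157,110],4.6)
E
```

```text
10 8.45 [461.8 372.5 186. ] [[np.float64(-0.342), np.float64(-0.089), np.float64(0.051), np.float64(0.111)], [np.float64(-0.352), np.float64(-0.029), np.float64(0.051), np.float64(0.111)], [np.float64(-0.351), np.float64(0.033), np.float64(0.051), np.float64(0.111)], [np.float64(-0.34), np.float64(0.093), np.float64(0.051), np.float64(0.111)], [np.float64(-0.319), np.float64(0.151), np.float64(0.051), np.float64(0.111)], [np.float64(-0.288), np.float64(0.204), np.float64(0.051), np.float64(0.111)], [np.float64(-0.248), np.float64(0.251), np.float64(0.051), np.float64(0.111)], [np.float64(-0.2), np.float64(0.291), np.float64(0.051), np.float64(0.111)], [np.float64(-0.147), np.float64(0.321), np.float64(0.051), np.float64(0.111)], [np.float64(-0.089), np.float64(0.342), np.float64(0.051), np.float64(0.111)]]
```

move_arm(
  moves=[-0.342,-0.089,0.05,0.111,-0.352,-0.029,0.05,0.111,-0.351,0.033,0.05,0.111,-0.34,0.093,0.05,0.111,-0.319,0.151,0.05,0.111,-0.288,0.204,0.05,0.111,-0.248,0.251,0.05,0.111,-0.2,0.291,0.05,0.111,-0.147,0.321,0.05,0.111,-0.089,0.342,0.05,0.111],
  claw=60,
)

```text
t: 9.7
eef_pos: [470.6, -158.7, 110.0]
tcp_rot: [3.141, -0.001, 0.096]
ft_force: [1.2, 0.1, 0.1]
opening: 0.635
grip_force: 0.0
```

```bash
python3 - <<'E'
from h import *
go([470,-157,10],4.6)
i,im=grab("wrist","w2.png")
E
```

```text
t 9.7 at [ 470.6 -158.7  110. ] yaw 5.5 turn 0.01 shift [-0.003 -0.012  0.667]
```

View pics/w2.png

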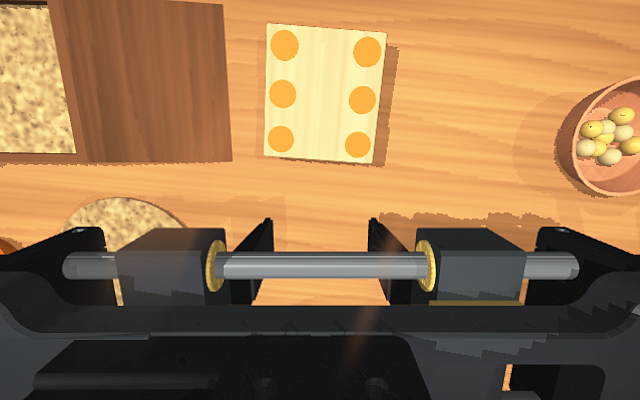

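The wrist view shows the board's top corners at (266,23), (386,34), (373,165), (264,157), and the ramp foot edge from (222,4) to (232,160). The board sits ahead of both fingers with clear space around it.

```bash
python3 - <<'E'
from h import *
b=plane("wrist",[(266,23),(386,34),(373,165),(264,157)],26)[:,:2]
print(b.round(1),b.mean(0).round(1),[np.degrees(np.arctan2(*(b[i]-b[j])[::-1])).round(1) for i,j in((0,3),(1,2),(0,1),(3,2))])
f=plane("wrist",[(222,4),(232,160)],0)[:,:2];print(f.round(1),f.mean(0),np.degrees(np.arctan2(*(f[0]-f[1])[::-1])))
l=plane("wrist",[(48,5),(76,153)],22)[:,:2];print(l.round(1),l.mean(0),np.degrees(np.arctan2(*(l[0]-l[1])[::-1])))
E
```

```text
[[ 623.7 -102.3]
 [ 624.2 -210.9]
 [ 505.2 -214.7]
 [ 503.8 -105.2]] [ 564.2 -158.3] [np.float64(1.4), np.float64(1.8), np.float64(90.3), np.float64(90.7)]
[[644.2 -54.4]
 [494.5 -65.7]] [569.35317345 -60.04602106] 4.339276519543378
[[621.8  92.7]
 [491.1  83.6]] [556.44632448  88.17825577] 3.9954526273784103
```

move_arm(
  moves=[0,0,0.3,0.01,0,0,0.25,0,0,0,0.11,0,0,0,0,0],
)

```text
t: 10.25
eef_pos: [470.3, -156.7, 10.0]
tcp_rot: [-3.141, 0.002, 0.085]
ft_force: [0.3, -0.1, 0.8]
opening: 0.631
grip_force: 0.0
```

move_arm(
  moves=[0.07,0,0,0,0.04,0,0,0,0.03,0,0,0,0.03,0,0,0,0.03,0,0,0,0,0,0,0],
)

```text
t: 11.0
eef_pos: [500.8, -154.4, 10.4]
tcp_rot: [-3.142, -0.0, 0.083]
ft_force: [0.3, -0.2, -0.4]
opening: 0.629
grip_force: 0.0
```

```bash
cat >> h.py <<'E'
def board(f):
    """board centre/angle from the top view, z=26"""
    i,im=grab("top",f);H,S,V=cv2.split(cv2.cvtColor(im,cv2.COLOR_BGR2HSV))
    m=(((H>=15)&(H<=24)&(S<158))|((S>200)&(V>180)&(H<14))).astype(np.uint8)
    m[:,:340]=0;m[:,415:]=0;m[:165]=0;m[225:]=0
    m=cv2.morphologyEx(m,cv2.MORPH_OPEN,np.ones((3,3)))
    n,l,st,ce=cv2.connectedComponentsWithStats(m);k=1+np.argmax(st[1:,4]);ys,xs=np.nonzero(l==k)
    W=plane("top",np.c_[xs,ys],26)[:,:2].astype(np.float32);r=cv2.minAreaRect(W);print(len(xs),r);return im
E
python3 - <<'E'
from h import *
print(monitor.state()["eef_pos"]); board("top2.png")
E
```

```text
[ 500.78401485 -154.35759523   10.38157282]
252 ((606.6832885742188, -131.38970947265625), (42.61998748779297, 100.3675537109375), 38.02509689331055)
```

move_arm(
  moves=[0.02,0,0,0,0.02,0,0,0],
)

```text
t: 11.3
eef_pos: [506.7, -153.9, 10.4]
tcp_rot: [-3.142, -0.0, 0.083]
ft_force: [0.7, 0.3, 0.5]
opening: 0.631
grip_force: 0.0
```

move_arm(
  moves=[0.016,0,0,0,0.003,0,0,0],
)

```text
t: 11.55
eef_pos: [509.5, -153.6, 10.4]
tcp_rot: [-3.142, -0.0, 0.083]
ft_force: [-0.1, 0.8, -0.7]
opening: 0.629
grip_force: 0.0
```

```bash
python3 - <<'E'
from h import *
print(monitor.state()["eef_pos"]);i,im=grab("wrist","w3.png")
E
```

```text
[ 509.50756614 -153.62564009   10.38800968]
```

View pics/w3.png

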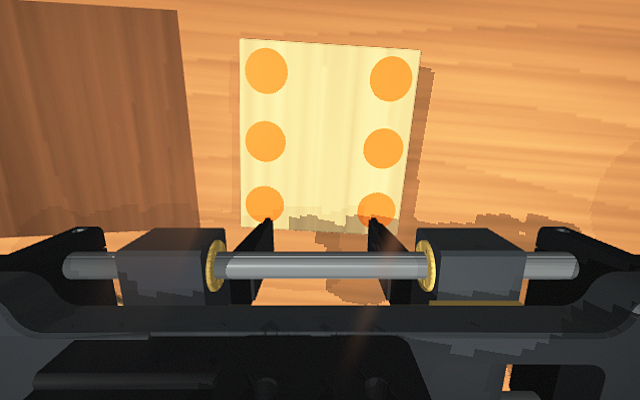

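The wrist view from low down shows the board's far corners at (239,38) and (421,49), its left edge running down to (240,228), and the ramp foot edge from (178,11) to (197,215).

```bash
python3 - <<'E'
from h import *
b=plane("wrist",[(239,38),(421,49),(240,228),(398,233)],26)[:,:2];print(b.round(1),b.mean(0))
f=plane("wrist",[(178,11),(197,215)],0)[:,:2];print(f.round(1))
print(np.degrees(np.arctan2(*(f[0]-f[1])[::-1])),np.degrees(np.arctan2(*(b[0]-b[2])[::-1])),np.degrees(np.arctan2(*(b[1]-b[3])[::-1])))
E
```

```text
[[ 622.9  -96.3]
 [ 626.1 -204.9]
 [ 503.4  -98.8]
 [ 508.9 -208.7]] [ 565.30431882 -152.16709207]
[[642.1 -48.6]
 [501.2 -58.3]]
3.9348907249286302 1.2237949835022446 1.8361183936989058
```

```bash
python3 - <<'E'
from h import *
p=monitor.state()["eef_pos"];a=monitor.state()["tcp_rot"][2];x=np.array([np.cos(a),np.sin(a),0]);q=np.array([np.sin(a),-np.cos(a),0])
for z in (10.4,29,70):
  for dx in (-10,0,10): print(z,dx,proj("wrist",[p*[1,1,0]+[0,0,z]+dx*x-30*q, p*[1,1,0]+[0,0,z]+dx*x+30*q]).round(0).tolist())
E
```

```text
10.4 -10 [[280.0, 232.0], [359.0, 232.0]]
10.4 0 [[279.0, 219.0], [360.0, 219.0]]
10.4 10 [[279.0, 206.0], [360.0, 206.0]]
29 -10 [[276.0, 241.0], [363.0, 241.0]]
29 0 [[275.0, 227.0], [363.0, 228.0]]
29 10 [[275.0, 213.0], [364.0, 214.0]]
70 -10 [[265.0, 270.0], [374.0, 270.0]]
70 0 [[264.0, 253.0], [374.0, 253.0]]
70 10 [[263.0, 236.0], [375.0, 236.0]]
```

move_arm(
  moves=[0.025,0,0,0,0.025,0,0,0,0,0,0,0],
)

```text
t: 11.98
eef_pos: [517.1, -153.0, 10.4]
tcp_rot: [-3.142, -0.0, 0.083]
ft_force: [0.5, -0.7, -0.0]
opening: 0.631
grip_force: 0.0
```

```bash
cat >> h.py <<'E'
def wb(f):
    """far board edge and ramp foot from the wrist view (light wood / dark wood)"""
    i,im=grab("wrist",f);H,S,V=cv2.split(cv2.cvtColor(im,cv2.COLOR_BGR2HSV))
    m=((S<112)&(V>200)|((S>195)&(V>240))).astype(np.uint8);m[225:]=0;m[:,:200]=0;m[:,460:]=0
    m=cv2.morphologyEx(m,cv2.MORPH_OPEN,np.ones((7,7)))
    n,l,st,ce=cv2.connectedComponentsWithStats(m);k=1+np.argmax(st[1:,4]);m=l==k
    ys,xs=np.nonzero(m);c=cv2.boxPoints(cv2.minAreaRect(np.c_[xs,ys].astype(np.float32)))
    cols=np.arange(xs.min()+15,xs.max()-15,4);top=np.array([(u,np.nonzero(m[:,u])[0][0]) for u in cols])
    W=plane("wrist",top,26,i)[:,:2];k=np.polyfit(W[:,1],W[:,0],1);y0=W[:,1].mean()
    print(st[1:,4].max(),"px x",xs.min(),xs.max(),"far edge at y",y0.round(1),"x",np.polyval(k,y0).round(1),"ang",np.degrees(np.arctan(-k[0])).round(2),"res",np.std(W[:,0]-np.polyval(k,W[:,1])).round(2),"y span",W[[0,-1],1].round(1))
E
python3 - <<'E'
from h import *
print(monitor.state()["eef_pos"]);wb("w4.png")
E
```

```text
[ 517.13805013 -153.01777651   10.38395532]
19840 px x 240 418 far edge at y -148.7 x 624.2 ang 1.4 res 0.17 y span [-105.3 -192.3]
```

```bash
python3 - <<'E'
from h import *
a=cv2.imread("pics/w4.png")[150:270,200:440]
i,im=grab("side","side1.png");c=cv2.resize(im[200:300,270:430],(480,300),interpolation=cv2.INTER_CUBIC)
cv2.imwrite("pics/c4.png",np.vstack([cv2.resize(a,(480,240),interpolation=cv2.INTER_CUBIC),c]))
E
```

```text
(no output)
```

View pics/c4.png

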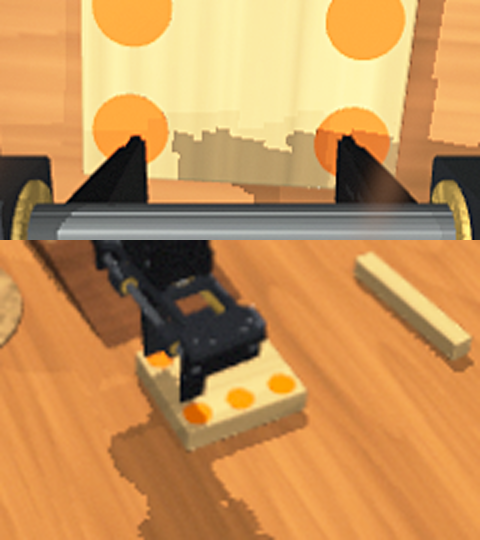

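The fingertips overlap the top of the board with no contact force, so with the claw open they sit higher than the TCP. I'll lower in small steps and watch the force.

move_arm(
  moves=[0,0,0.01,0,0,0,0.01,0,0,0,0,0],
)

```text
t: 12.45
eef_pos: [516.7, -153.0, 7.3]
tcp_rot: [-3.141, 0.0, 0.083]
ft_force: [-0.4, 0.2, 0.2]
opening: 0.626
grip_force: 0.0
```

move_arm(
  moves=[0,0,0.01,0,0,0,0.01,0,0,0,0,0],
)

```text
t: 12.82
eef_pos: [516.7, -153.0, 4.3]
tcp_rot: [-3.141, 0.0, 0.083]
ft_force: [0.8, -0.0, -0.9]
opening: 0.631
grip_force: 0.0
```

```bash
python3 - <<'E'
from h import *
p=np.array([517.1,-153,0]);a=.083;q=np.array([np.sin(a),-np.cos(a),0])
for z in (10.4,20,30,40):
   u=proj("side",[p+[0,0,z]+o*q for o in(-36,-30,30,36)]);print(z,((u-[270,200])*3+[0,240]).round(0).tolist())
for P in [(623,-97,26),(626,-206,26),(503.5,-99,26),(508,-209,26),(508,-209,0)]: print(P,((proj("side",[P])-[270,200])*3+[0,240]).round(0).tolist())
E
```

```text
10.4 [[152.0, 372.0], [155.0, 376.0], [187.0, 419.0], [191.0, 423.0]]
20 [[152.0, 365.0], [155.0, 369.0], [188.0, 412.0], [191.0, 416.0]]
30 [[152.0, 357.0], [155.0, 361.0], [188.0, 404.0], [191.0, 408.0]]
40 [[152.0, 349.0], [155.0, 353.0], [188.0, 396.0], [192.0, 400.0]]
(623, -97, 26) [[248.0, 314.0]]
(626, -206, 26) [[307.0, 389.0]]
(503.5, -99, 26) [[133.0, 351.0]]
(508, -209, 26) [[188.0, 431.0]]
(508, -209, 0) [[188.0, 451.0]]
```

Both views put the open fingertips about 25 mm above the TCP. I'll back out, shut the claw and check where the tips are.

move_arm(
  moves=[0,0,-0.25,0,-0.3,0,0,0,0,0,0,0,0,0,0,0,0,0,0,0,0,0,0,0],
  claw=0,
)

```text
t: 13.58
eef_pos: [472.4, -156.7, 41.7]
tcp_rot: [-3.141, 0.0, 0.083]
ft_force: [-0.3, -0.1, 0.5]
opening: 0.058
grip_force: 0.0
```

```bash
python3 - <<'E'
from h import *
s=monitor.state();p=s["eef_pos"];print(p,s["opening"])
i,im=grab("side","side2.png");u=proj("side",[p,p+[0,0,19],p+[0,0,40]]);print(u)
x,y=int(u[0,0])-80,int(u[0,1])-80
i,w=grab("wrist","w5.png");print(proj("wrist",[p,p+[0,0,25]]))
cv2.circle(im,tuple(u[0].round().astype(int)),1,(0,255,0),-1)
c=cv2.resize(im[y:y+120,x:x+160],(640,480),interpolation=cv2.INTER_NEAREST)
cv2.imwrite("pics/c5.png",c)
E
```

```text
[ 472.40382628 -156.69826663   41.67932035] 0.05835968020796431
[[312.17064478 250.09131163]
 [312.08726224 245.00002241]
 [311.99288594 239.23084034]]
[[319.51467095 218.6487188 ]
 [319.43204505 230.48103578]]
```

View pics/c5.png

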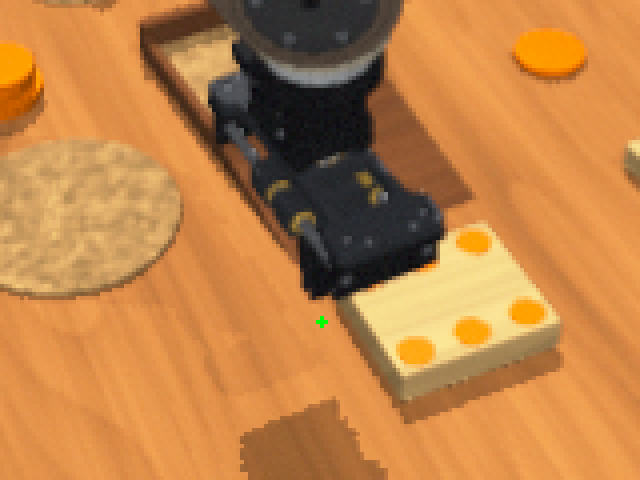

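Even shut, the fingertips show about 22 mm above the reported TCP. I'll feel for the bench here with the claw at 60.

move_arm(
  moves=[0,0,0.15,0,0,0,0.1,0,0,0,0.03,0,0,0,0.01,0,0,0,0,0,0,0,0,0],
  claw=60,
)

```text
t: 14.42
eef_pos: [472.2, -156.8, -1.2]
tcp_rot: [3.141, -0.001, 0.083]
ft_force: [-0.0, 0.3, 0.3]
opening: 0.589
grip_force: 0.0
```

move_arm(
  moves=[0,0,0.03,0,0,0,0.02,0,0,0,0,0],
)

```text
t: 14.8
eef_pos: [471.8, -156.7, -9.4]
tcp_rot: [-3.141, 0.0, 0.083]
ft_force: [0.4, -0.0, 0.7]
opening: 0.632
grip_force: 0.0
```

No bench contact at −9.4, which confirms the offset: the tips are about 13–16 mm up, below the board's top. I'll do the side push now.

move_arm(
  moves=[0.08,0,0,0,0.04,0,0,0,0.03,0,0,0,0.03,0,0,0,0.03,0,0,0,0.022,0,0,0,0,0,0,0],
)

```text
t: 15.68
eef_pos: [507.1, -153.8, -9.1]
tcp_rot: [3.141, -0.001, 0.083]
ft_force: [-0.2, -0.7, -0.6]
opening: 0.634
grip_force: 0.0
```

```bash
python3 - <<'E'
from h import *
print(monitor.state()["eef_pos"],monitor.state()["ft_force"]);wb("w6.png")
E
```

```text
[ 507.07041121 -153.83028393   -9.1026012 ] [-0.24828766 -0.6797361  -0.63840706]
29919 px x 214 422 far edge at y -141.8 x 636.7 ang 4.84 res 0.01 y span [ -96.5 -187.1]
```

move_arm(
  moves=[-0.1,0,0,0,0,0,-0.4,0,0,0,-0.3,0],
)

```text
t: 16.1
eef_pos: [490.7, -155.2, 97.3]
tcp_rot: [-3.141, 0.0, 0.083]
ft_force: [0.1, -0.4, 1.3]
opening: 0.636
grip_force: 0.0
```

```bash
sed -i 's/out.append(\[round(e@x,3),round(e@q,3),round(-e\[2\],3),round(-d\/n\/90,3)\])/out+=[float(round(v,3)) for v in (e@x,e@q,-e[2],-d\/n\/90)]/' h.py; python3 - <<'E'
from h import *
rows([584,-260,90],94.5)
E
```

```text
9 16.1 [ 490.7 -155.2   97.3] [0.062, 0.083, 0.005, -0.111, 0.047, 0.093, 0.005, -0.111, 0.03, 0.099, 0.005, -0.111, 0.013, 0.103, 0.005, -0.111, -0.005, 0.104, 0.005, -0.111, -0.023, 0.101, 0.005, -0.111, -0.04, 0.096, 0.005, -0.111, -0.056, 0.087, 0.005, -0.111, -0.071, 0.076, 0.005, -0.111]
```

move_arm(
  moves=[0.062,0.083,0.005,-0.111,0.047,0.093,0.005,-0.111,0.03,0.099,0.005,-0.111,0.013,0.103,0.005,-0.111,-0.005,0.104,0.005,-0.111,-0.023,0.101,0.005,-0.111,-0.04,0.096,0.005,-0.111,-0.056,0.087,0.005,-0.111,-0.071,0.076,0.005,-0.111,0,0,0,0],
  claw=80,
)

```text
t: 17.35
eef_pos: [584.5, -260.1, 88.7]
tcp_rot: [-3.141, -0.0, 1.65]
ft_force: [-0.6, 1.0, -0.4]
opening: 0.841
grip_force: 0.0
```

```bash
python3 - <<'E'
from h import *
go([584,-260,-9],94.5)
im=board("top3.png")
i,w=grab("wrist","w7.png")
c=cv2.resize(im[150:260,230:430],None,fx=3,fy=3,interpolation=cv2.INTER_CUBIC)
cv2.imwrite("pics/c7.png",np.vstack([c,cv2.resize(w[:300],(600,266))]))
E
```

```text
t 17.35 at [ 584.5 -260.1   88.7] yaw 94.55 turn 0.001 shift [ 0.001 -0.003  0.651]
1165 ((580.8762817382812, -144.81124877929688), (122.26099395751953, 112.12037658691406), 4.581176280975342)
```

View pics/c7.png

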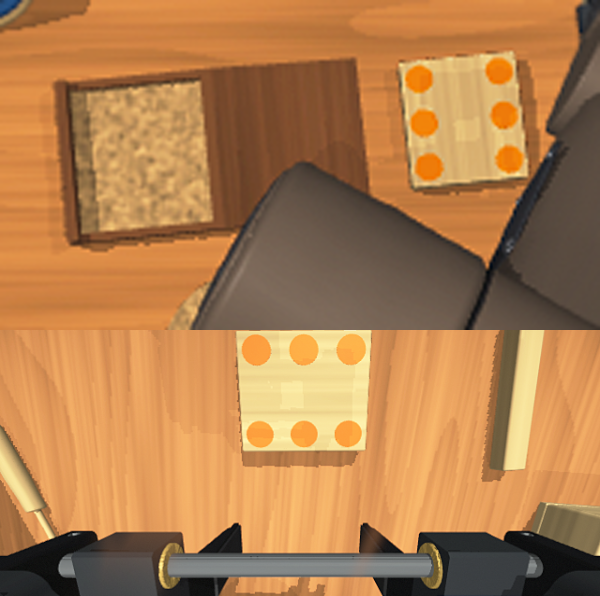

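The crop shows the board at top-view centre about (385,190), now square to the ramp. The rear approach is clear, with both fingers in the space behind it. I'll go down and feel the bench for the true tip height.

move_arm(
  moves=[0,0.027,0.35,0,0,0,0.25,0,0,0,0.06,0,0,0,0.02,0,0,0,0.013,0,0,0,0.01,0],
)

```text
t: 18.2
eef_pos: [589.6, -259.5, -15.2]
tcp_rot: [3.14, 0.001, 1.652]
ft_force: [0.7, -0.3, 0.2]
opening: 0.839
grip_force: 0.0
```

move_arm(
  moves=[0,0,0.01,0,0,0,0.01,0,0,0,0,0],
)

```text
t: 18.58
eef_pos: [589.1, -259.3, -19.3]
tcp_rot: [-3.142, -0.0, 1.652]
ft_force: [-0.2, 0.4, 0.7]
opening: 0.84
grip_force: 0.0
```

move_arm(
  moves=[0,0,0.01,0,0,0,0.01,0,0,0,0,0],
)

```text
t: 18.95
eef_pos: [589.0, -259.3, -22.5]
tcp_rot: [-3.141, -0.0, 1.652]
ft_force: [-0.2, 0.6, -0.6]
opening: 0.839
grip_force: 0.0
```

move_arm(
  moves=[0,0,0.01,0,0,0,0.01,0,0,0,0,0],
)

```text
t: 19.32
eef_pos: [589.0, -259.2, -25.4]
tcp_rot: [-3.141, -0.0, 1.652]
ft_force: [-0.1, -0.3, -0.2]
opening: 0.842
grip_force: 0.0
```

move_arm(
  moves=[0,0,0.01,0,0,0,0,0],
)

```text
t: 19.58
eef_pos: [589.1, -259.3, -26.9]
tcp_rot: [-3.142, -0.0, 1.652]
ft_force: [-0.3, 0.6, -0.0]
opening: 0.841
grip_force: 0.0
```

move_arm(
  moves=[0,0,0.01,0,0,0,0.01,0,0,0,0,0],
)

```text
t: 19.95
eef_pos: [589.0, -259.2, -30.0]
tcp_rot: [-3.141, -0.0, 1.652]
ft_force: [-0.4, -0.1, -0.3]
opening: 0.841
grip_force: 0.0
```

move_arm(
  moves=[0,0,0.01,0,0,0,0.01,0,0,0,0,0],
)

```text
t: 20.32
eef_pos: [589.2, -259.3, -31.4]
tcp_rot: [3.141, 0.0, 1.652]
ft_force: [-3.0, 2.7, 15.7]
opening: 0.84
grip_force: 7.3
```

Bench contact came at about −31, so the tips sit about 31 mm above the reported TCP. I'm raising to tip height about 10 mm and starting the push.

move_arm(
  moves=[0,0,-0.08,0,0.15,0,0,0,0.1,0,0,0,0.06,0,0,0,0.06,0,0,0,0.07,-0.001,0,0,0.08,-0.001,0,0,0.08,-0.001,0,0,0.08,-0.001,0,0,0.08,-0.001,0,0],
)

```text
t: 21.58
eef_pos: [579.0, -144.9, -20.8]
tcp_rot: [3.142, -0.0, 1.652]
ft_force: [0.3, -1.9, -1.3]
opening: 0.844
grip_force: 0.8
```

```bash
cat >> h.py <<'E'
def tr():
    s=monitor.state();p=s["eef_pos"];a=np.radians(94.5);d=p[:2]-[552.5,157.4];ex=np.array([np.cos(a),np.sin(a)]);ey=np.array([-np.sin(a),np.cos(a)])
    print("t",round(s["t"],2),"tcp tray x,y,z",(d@ex).round(1),(d@ey).round(1),p[2].round(1),"yaw",np.degrees(s["tcp_rot"][2]).round(2),"F",s["ft_force"].round(1))
E
python3 - <<'E'
from h import *
tr();board("top4.png");grab("wrist","w8.png")
E
```

```text
t 21.57 tcp tray x,y,z -303.5 -2.7 -20.8 yaw 94.66 F [ 0.3 -1.9 -1.3]
633 ((585.8762817382812, -55.32068634033203), (70.91688537597656, 108.51688385009766), 82.1739501953125)
```

move_arm(
  moves=[0.08,-0.001,0,0,0.08,-0.001,0,0,0.08,-0.001,0,0,0.08,-0.001,0,0,0.08,-0.001,-0.004,0,0.08,-0.001,-0.013,0,0.08,-0.001,-0.013,0,0.08,-0.001,-0.013,0,0.08,-0.001,-0.013,0],
)

```text
t: 22.8
eef_pos: [568.9, -37.4, -12.2]
tcp_rot: [3.142, -0.0, 1.652]
ft_force: [1.0, -1.8, -1.8]
opening: 0.839
grip_force: 0.8
```

```bash
python3 - <<'E'
from h import *
tr();i,w=grab("wrist","w9.png");i,t=grab("top","top5.png")
cv2.imwrite("pics/c9.png",np.vstack([cv2.resize(t[150:260,230:430],(600,330),interpolation=cv2.INTER_CUBIC),cv2.resize(w[:300],(600,266))]))
E
```

```text
t 22.8 tcp tray x,y,z -195.5 -1.0 -12.2 yaw 94.66 F [ 1.  -1.8 -1.8]
```

View pics/c9.png

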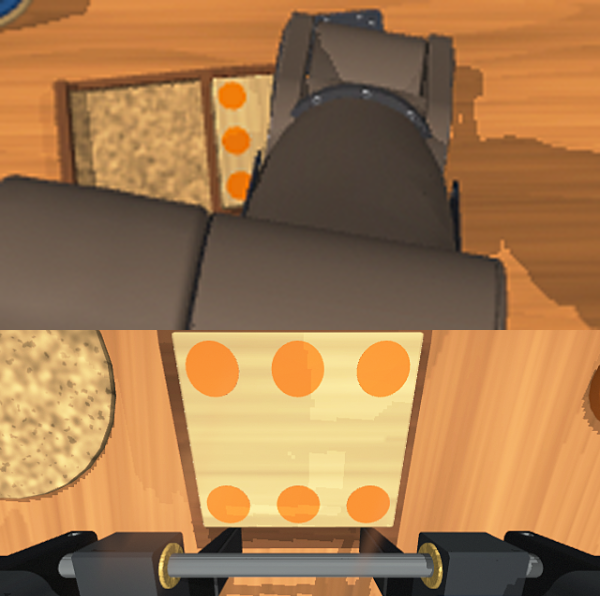

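Board is centred on the ramp: ramp margins about 12 px on each side near the fingers in the lower panel, with the front edge at the lip. Continuing straight up.

move_arm(
  moves=[0.08,0,-0.01,0,0.08,0,-0.01,0,0.08,0,-0.01,0,0.08,0,-0.01,0,0.08,0,-0.01,0,0.08,0,-0.01,0,0.06,0,-0.01,0,0.06,0,-0.01,0,0.06,0,-0.01,0],
)

```text
t: 24.02
eef_pos: [560.7, 61.0, 1.2]
tcp_rot: [-3.141, -0.0, 1.652]
ft_force: [-0.4, -1.1, -0.6]
opening: 0.843
grip_force: 0.6
```

```bash
python3 - <<'E'
from h import *
tr();i,w=grab("wrist","w10.png");H,S,V=cv2.split(cv2.cvtColor(w,cv2.COLOR_BGR2HSV))
for r in (30,80,130,180,200):
  m=((S[r]<112)&(V[r]>200)|((S[r]>195)&(V[r]>240)));d=V[r]<150
  def runs(b,n):
    e=np.flatnonzero(np.diff(np.r_[0,b.astype(int),0]));return [(int(a),int(z)) for a,z in zip(e[::2],e[1::2]) if z-a>=n]
  print(r,"board",runs(m,12),"dark",runs(d,4))
E
```

```text
t 24.02 tcp tray x,y,z -96.7 -0.6 1.2 yaw 94.64 F [-0.4 -1.1 -0.6]
30 board [(206, 220), (256, 301), (337, 382), (418, 433)] dark [(183, 202)]
80 board [(208, 431)] dark [(188, 207)]
130 board [(210, 428)] dark []
180 board [(90, 103), (263, 300), (338, 376), (414, 426), (626, 640)] dark []
200 board [(266, 297), (342, 372), (610, 623), (624, 640)] dark [(206, 213), (426, 431), (579, 589)]
```

move_arm(
  moves=[0.05,0,0,0,0.05,0,0.01,0,0.04,0,0.01,0,0.02,0,0,0,0,0,0,0],
)

```text
t: 24.7
eef_pos: [558.8, 84.8, -2.1]
tcp_rot: [-3.141, -0.0, 1.652]
ft_force: [-0.2, 0.9, 0.6]
opening: 0.841
grip_force: 0.0
```

```bash
cat >> h.py <<'E'
def wb2(f,z=38):
    "near board edge from wrist view in tray frame + tray-side margins"
    tr();i,w=grab("wrist",f);H,S,V=cv2.split(cv2.cvtColor(w,cv2.COLOR_BGR2HSV))
    m=((S<120)&(V>190)|((S>190)&(V>220)&(H<16))).astype(np.uint8);m[240:]=0;m[:,:150]=0;m[:,480:]=0
    n,l,st,ce=cv2.connectedComponentsWithStats(cv2.morphologyEx(m,cv2.MORPH_OPEN,np.ones((7,7))));k=l[100,320]
    ys,xs=np.nonzero(l==k);print("comp",k,len(xs),xs.min(),xs.max(),ys.min(),ys.max())
    a=np.radians(94.5);ex=np.array([np.cos(a),np.sin(a)]);ey=np.array([-np.sin(a),np.cos(a)])
    for r in (60,100,140):
        q=xs[ys==r];P=plane("wrist",[(q.min(),r),(q.max(),r)],z,i)[:,:2]-[552.5,157.4];print(r,q.min(),q.max(),"tray x",(P@ex).round(1),"y",(P@ey).round(1))
    c=[(u,ys[xs==u].max()) for u in range(285,360,8)];P=plane("wrist",c,z,i)[:,:2]-[552.5,157.4];print("near edge tray x",(P@ex).round(1))
E
python3 - <<'E'
from h import *
wb2("w11.png")
E
```

```text
t 24.7 tcp tray x,y,z -72.9 -0.5 -2.1 yaw 94.66 F [-0.2  0.9  0.6]
comp 1 34631 203 435 14 222
60 204 433 tray x [27.  27.4] y [ 60.7 -59.4]
100 208 431 tray x [7.  7.5] y [ 60.4 -60.3]
140 210 428 tray x [-14.2 -13.7] y [ 61.2 -60.7]
near edge tray x [-62.3 -62.3 -62.3 -62.3 -30.8 -31.4 -62.2 -62.2 -62.2 -62.2]
```

move_arm(
  moves=[0.02,0,0,0,0.02,0,0,0,0,0,0,0],
)

```text
t: 25.12
eef_pos: [558.5, 90.7, -1.9]
tcp_rot: [-3.142, -0.0, 1.652]
ft_force: [-0.1, -0.3, 0.3]
opening: 0.842
grip_force: 0.0
```

```bash
python3 - <<'E'
from h import *
wb2("w12.png")
E
```

```text
t 25.12 tcp tray x,y,z -67.0 -0.7 -1.9 yaw 94.67 F [-0.1 -0.3  0.3]
comp 1 33076 203 434 16 219
60 205 431 tray x [32.9 33.4] y [ 60.1 -58.6]
100 208 428 tray x [13.  13.4] y [ 60.3 -58.9]
140 213 424 tray x [-8.3 -7.8] y [ 59.5 -58.7]
near edge tray x [-54.6 -54.6 -54.6 -54.6 -25.6 -26.1 -54.5 -54.5 -54.5 -54.4]
```

The board's apparent width dropped to 119 mm at the 38 mm plane, so it has fallen flat in the tray with its centre near (0.5, 0.7). Now I'll retreat and go for the stone.

move_arm(
  moves=[-0.1,0,0,0,-0.05,0,-0.3,0,0,0,-0.35,0,0,0,-0.3,0],
  claw=95,
)

```text
t: 25.68
eef_pos: [560.4, 66.8, 142.5]
tcp_rot: [3.141, -0.0, 1.651]
ft_force: [0.1, 0.1, -0.3]
opening: 1.0
grip_force: 0.0
```

```bash
python3 - <<'E'
from h import *
rows([461.8,372.5,130],126.2)
E
```

```text
6 25.68 [560.4  66.8 142.5] [0.347, -0.082, 0.014, -0.058, 0.353, -0.05, 0.014, -0.058, 0.356, -0.017, 0.014, -0.058, 0.357, 0.016, 0.014, -0.058, 0.354, 0.048, 0.014, -0.058, 0.348, 0.081, 0.014, -0.058]
```

move_arm(
  moves=[0.347,-0.082,0.014,-0.058,0.353,-0.05,0.014,-0.058,0.356,-0.017,0.014,-0.058,0.357,0.016,0.014,-0.058,0.354,0.048,0.014,-0.058,0.348,0.081,0.014,-0.058,0,0,0,0,0,0,0,0],
)

```text
t: 26.68
eef_pos: [462.3, 373.0, 128.0]
tcp_rot: [-3.141, 0.0, 2.198]
ft_force: [0.2, -1.0, -0.1]
opening: 1.002
grip_force: 0.0
```

```bash
python3 - <<'E'
from h import *
go([461.8,372.5,0],126.2)
i,w=grab("wrist","w13.png");H,S,V=cv2.split(cv2.cvtColor(w,cv2.COLOR_BGR2HSV))
m=((S<60)&(V>120)).astype(np.uint8);m[230:]=0
n,l,st,ce=cv2.connectedComponentsWithStats(cv2.morphologyEx(m,cv2.MORPH_OPEN,np.ones((5,5))))
for j in range(1,n):
    if st[j,4]>800:
        ys,xs=np.nonzero(l==j);W=plane("wrist",np.c_[xs,ys],48,i)[:,:2].astype(np.float32);print(st[j],cv2.minAreaRect(W))
# board from top view, z=38
i,im=grab("top","top6.png");H,S,V=cv2.split(cv2.cvtColor(im,cv2.COLOR_BGR2HSV))
m=((S>200)&(V>190)&(H<14)).astype(np.uint8);m[:,:250]=0;m[:,340:]=0;m[:165]=0;m[240:]=0
n,l,st,ce=cv2.connectedComponentsWithStats(m);P=np.array([ce[j] for j in range(1,n) if st[j,4]>15])
W=plane("top",P,38)[:,:2];a=np.radians(94.5);d=W-[552.5,157.4];print(np.c_[d@[np.cos(a),np.sin(a)],d@[-np.sin(a),np.cos(a)]].round(1),W.mean(0))
E
```

```text
t 26.68 at [462.3 373.  128. ] yaw 125.95 turn -0.003 shift [-0.    -0.005  0.853]
[ 298  153   44   77 3286] ((460.5148620605469, 373.53082275390625), (43.97095489501953, 79.76038360595703), 37.00437927246094)Traceback (most recent call last):
  File "<stdin>", line 13, in <module>
  File "h.py", line 9, in plane
    c,d=ray(name,px,info);return (c+d*((z-c[2])/d[:,2])[:,None])
        ~~~^^^^^^^^^^^^^^
  File "h.py", line 5, in ray
    u=cv2.undistortPoints(np.array(px,float).reshape(-1,1,2),K,d).reshape(-1,2)
      ~~~~~~~~~~~~~~~~~~~^^^^^^^^^^^^^^^^^^^^^^^^^^^^^^^^^^^^^^^^
cv2.error: OpenCV(4.12.0) /io/opencv/modules/calib3d/src/undistort.dispatch.cpp:347: error: (-215:Assertion failed) CV_IS_MAT(_src) && CV_IS_MAT(_dst) && (_src->rows == 1 || _src->cols == 1) && (_dst->rows == 1 || _dst->cols == 1) && _src->cols + _src->rows - 1 == _dst->rows + _dst->cols - 1 && (CV_MAT_TYPE(_src->type) == CV_32FC2 || CV_MAT_TYPE(_src->type) == CV_64FC2) && (CV_MAT_TYPE(_dst->type) == CV_32FC2 || CV_MAT_TYPE(_dst->type) == CV_64FC2) in function 'cvUndistortPointsInternal'
```

move_arm(
  moves=[-0.003,0,0.35,0,0,0,0.3,0,0,0,0.2,0,0,0,0.08,0,0,0,0,0],
)

```text
t: 27.4
eef_pos: [462.7, 372.8, -11.4]
tcp_rot: [-3.141, -0.0, 2.198]
ft_force: [0.6, 0.4, 1.4]
opening: 1.001
grip_force: 0.0
```

move_arm(
  moves=[0,0,0,0,0,0,0,0,0,0,0,0,0,0,0,0,0,0,0,0,0,0,0,0],
  claw=30,
)

```text
t: 28.15
eef_pos: [462.1, 373.3, -11.4]
tcp_rot: [-3.141, -0.0, 2.199]
ft_force: [-0.4, -1.3, 1.7]
opening: 0.48
grip_force: 30.0
```

```bash
python3 - <<'E'
from h import *
go([552.5,157.4,90],126.2)
i,im=grab("side","side3.png");H,S,V=cv2.split(cv2.cvtColor(im,cv2.COLOR_BGR2HSV))
m=((S>200)&(V>180)&(H<14)).astype(np.uint8);n,l,st,ce=cv2.connectedComponentsWithStats(m)
a=np.radians(94.5);ex=np.array([np.cos(a),np.sin(a)]);ey=np.array([-np.sin(a),np.cos(a)])
for j in range(1,n):
    if st[j,4]>15:
        d=plane("side",[ce[j]],38)[0,:2]-[552.5,157.4]
        if abs(d@ex)<90 and abs(d@ey)<90: print(st[j,4],ce[j].round(0),(d@ex).round(1),(d@ey).round(1))
E
```

```text
t 28.15 at [462.1 373.3 -11.4] yaw 125.98 turn -0.002 shift [-1.517 -0.364 -0.676]
```

```bash
python3 - <<'E'
from h import *
a=np.radians(94.5);ex=np.array([np.cos(a),np.sin(a)]);ey=np.array([-np.sin(a),np.cos(a)])
for nme,f in (("side","side3.png"),("top","top6.png")):
    im=cv2.imread("pics/"+f);H,S,V=cv2.split(cv2.cvtColor(im,cv2.COLOR_BGR2HSV))
    m=((S>195)&(V>120)&(H<16)).astype(np.uint8);n,l,st,ce=cv2.connectedComponentsWithStats(m)
    for j in range(1,n):
        if st[j,4]>12:
            d=plane(nme,[ce[j]],38)[0,:2]-[552.5,157.4];print(nme,st[j,4],ce[j].round(0),(d@ex).round(1),(d@ey).round(1))
    c=proj(nme,[[552.5,157.4,38]])[0].round().astype(int);print(c,cv2.cvtColor(im,cv2.COLOR_BGR2HSV)[c[1]-12:c[1]+13:6,c[0]-24:c[0]+25:8].tolist())
E
```

```text
side 81 [369. 131.] 144.4 -371.0
side 35 [380. 142.] 62.1 -362.6
side 14 [370. 178.] -106.4 -211.2
side 54 [369. 186.] -141.3 -180.7
side 299 [233. 191.] 38.5 204.8
[297 179] [[[13, 169, 148], [13, 172, 221], [14, 173, 203], [11, 167, 107], [18, 147, 246], [13, 174, 195], [14, 174, 205]], [[12, 173, 150], [17, 132, 151], [18, 255, 252], [21, 112, 241], [20, 116, 237], [15, 149, 170], [14, 176, 204]], [[12, 149, 77], [16, 149, 244], [21, 117, 235], [21, 117, 237], [20, 118, 234], [18, 150, 247], [14, 176, 199]], [[11, 164, 138], [18, 124, 205], [20, 116, 233], [22, 111, 244], [17, 255, 252], [20, 121, 230], [18, 123, 139]], [[13, 179, 84], [17, 114, 127], [17, 215, 252], [19, 126, 188], [18, 123, 149], [15, 133, 115], [12, 166, 126]]]
top 180 [205.  72.] 175.5 -395.0
top 177 [235.  71.] 88.2 -388.8
top 163 [220.  86.] 135.1 -347.9
top 161 [250.  85.] 48.8 -341.7
top 334 [301. 123.] -90.2 -213.8
top 58 [288. 183.] -38.4 -46.0
top 56 [261. 186.] 37.9 -45.6
top 53 [290. 198.] -39.2 -3.5
top 52 [262. 201.] 37.8 -3.0
top 53 [291. 213.] -39.1 38.8
top 48 [264. 216.] 36.6 39.8
top 459 [256. 274.] 70.7 195.9
[276 201] [[[12, 163, 105], [15, 247, 237], [19, 124, 223], [18, 124, 214], [19, 120, 225], [18, 123, 217], [12, 162, 124]], [[12, 164, 121], [19, 121, 224], [19, 122, 220], [18, 125, 216], [20, 121, 224], [15, 254, 238], [12, 164, 123]], [[12, 160, 118], [15, 245, 237], [18, 123, 219], [19, 124, 218], [19, 121, 223], [15, 251, 238], [12, 166, 123]], [[11, 162, 118], [18, 122, 219], [18, 124, 216], [19, 125, 221], [18, 123, 221], [20, 119, 229], [12, 156, 85]], [[12, 161, 117], [16, 165, 226], [18, 123, 217], [19, 123, 224], [18, 125, 218], [15, 244, 237], [12, 153, 85]]]
```

The board's discs in the top view put its centre at about (−0.7, −3) mm in the tray, square and clear of the lip. Lifting the stone and carrying it over.

move_arm(
  moves=[0,0,-0.1,0,0,0,-0.25,0,0,0,-0.326,0,-0.13,-0.027,0,0,-0.3,-0.07,0,0,-0.3,-0.07,0,0,-0.3,-0.07,0,0,-0.3,-0.07,0,0,-0.2,-0.04,0,0,0,0,0,0],
)

```text
t: 29.45
eef_pos: [555.2, 154.6, 89.2]
tcp_rot: [-3.14, -0.0, 2.196]
ft_force: [0.5, 0.1, -3.5]
opening: 0.483
grip_force: 30.0
```

```bash
python3 - <<'E'
from h import *
go([556,157,23],126.2);print(monitor.state()["grip_force"])
E
```

```text
t 29.45 at [555.2 154.6  89.2] yaw 125.8 turn -0.004 shift [0.01  0.014 0.441]
29.99874383211136
```

move_arm(
  moves=[0.01,0.012,0.2,0,0,0,0.14,0,0,0,0.05,0,0,0,0.03,0,0,0,0,0],
)

```text
t: 30.08
eef_pos: [555.6, 159.5, 27.2]
tcp_rot: [3.141, 0.0, 2.199]
ft_force: [-0.3, -0.0, -3.6]
opening: 0.478
grip_force: 30.0
```

move_arm(
  moves=[0,0,0.01,0,0,0,0.01,0,0,0,0,0],
)

```text
t: 30.45
eef_pos: [555.5, 159.3, 24.0]
tcp_rot: [3.141, -0.0, 2.199]
ft_force: [-0.8, -0.3, -3.8]
opening: 0.488
grip_force: 30.0
```

move_arm(
  moves=[0,0,0.008,0,0,0,0.006,0,0,0,0,0],
)

```text
t: 30.82
eef_pos: [555.6, 159.3, 22.6]
tcp_rot: [3.141, 0.0, 2.199]
ft_force: [-1.3, -0.5, 5.7]
opening: 0.483
grip_force: 30.0
```

The force flipped from −3.8 to +5.7, so the stone is resting on the board. Releasing and lifting straight up.

move_arm(
  moves=[0,0,0,0,0,0,0,0,0,0,0,0,0,0,0,0,0,0,0,0,0,0,-0.1,0,0,0,-0.3,0,0,0,-0.35,0,0,0,-0.3,0],
  claw=95,
)

```text
t: 31.95
eef_pos: [555.6, 159.3, 182.4]
tcp_rot: [3.14, 0.001, 2.199]
ft_force: [0.7, 1.6, -0.1]
opening: 0.996
grip_force: 0.0
```

move_arm(
  moves=[0.35,0,0,0,0.35,0,0,0,0.35,0,0,0,0.35,0,0,0,0,0,0,0,0,0,0,0],
)

```text
t: 32.7
eef_pos: [432.4, 329.1, 180.1]
tcp_rot: [3.141, 0.0, 2.199]
ft_force: [0.5, -0.1, 0.1]
opening: 1.0
grip_force: 0.0
```

```bash
python3 - <<'E'
from h import *
tr();a=np.radians(94.5);ex=np.array([np.cos(a),np.sin(a)]);ey=np.array([-np.sin(a),np.cos(a)])
i,im=grab("top","top7.png");H,S,V=cv2.split(cv2.cvtColor(im,cv2.COLOR_BGR2HSV))
m=((S>195)&(V>120)&(H<16)).astype(np.uint8);n,l,st,ce=cv2.connectedComponentsWithStats(m)
for j in range(1,n):
    if st[j,4]>12:
        d=plane("top",[ce[j]],38)[0,:2]-[552.5,157.4]
        if abs(d@ex)<90 and abs(d@ey)<90:print("disc",st[j,4],(d@ex).round(1),(d@ey).round(1))
g=(S<75).astype(np.uint8);n,l,st,ce=cv2.connectedComponentsWithStats(g)
for j in range(1,n):
    if 200<st[j,4]<900:
        ys,xs=np.nonzero(l==j);W=plane("top",np.c_[xs,ys],82)[:,:2].astype(np.float32);r=cv2.minAreaRect(W);d=np.array(r[0])-[552.5,157.4];print("grey",ce[j].round(),r,(d@ex).round(1),(d@ey).round(1))
E
```

```text
t 32.7 tcp tray x,y,z 180.6 106.3 180.1 yaw 126.02 F [ 0.5 -0.1  0.1]
disc 60 -38.4 -45.8
disc 57 37.7 -45.7
disc 40 -40.7 -1.2
disc 56 -38.8 38.5
disc 54 36.9 38.2
grey [123. 111.] ((812.7838745117188, 587.4083862304688), (114.96600341796875, 74.27386474609375), 49.9908447265625) 408.3 -293.2
grey [275. 197.] ((557.5001220703125, 157.04177856445312), (48.49514389038086, 77.98977661132812), 36.03093338012695) -0.7 -5.0
```

The stone is at (−0.7, −5) and the board at (−0.6, −3.7) in the tray frame. The stone lies flat on the middle of the board and the arm is clear, so I'm handing in.

```bash
python3 -c "
from h import *
print(order.job_done())"
```

```text
the job is handed in; nothing more can be done
None
```

I handed the job in at about 33 s: the board lies flat in the tray and the stone flat on its middle, released with the arm clear; no verdict came back, so this rests on my last measurement just before handing in.

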